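Clamp the slipping carousel of a tube rotator back onto its drive

TASK

The tube rotator's carousel slips because the setscrew in the drive coupling is loose. Turn the carousel until the flat on its shaft faces straight up, squarely under the setscrew; then swing the hex key that stands in the setscrew clockwise until the screw comes up firmly against the flat; then take the key out and lay it in the steel tray, leaving the tube rack, the bottle and the jar undisturbed.

Things in the scene. Friction and masses are not known exactly. Their poses are not given: they have to be found in the camera images.
- rotator: Tube rotator, fixed on the bench; origin under its base plate, directly below the shaft axis; y along the level shaft from motor to carousel, x level across it, z up. In a row along y: white motor housing (y -235 to -130 mm, top 160 mm high, 130 mm wide), steel coupling (65 mm diameter, y -115 to -55), bare D-shaped steel shaft (25 mm diameter), grey bearing block (y 30 to 60, top 166), carousel.
- carousel_center (a point): Centre of the carousel, on the shaft axis, 135 mm above the bench; axes as the rotator's. White disc, 170 mm diameter, 8 mm thick, with six grey U-shaped spring clips on the rim, 60 degrees apart. A clip is 36 mm wide along the rim, 40 mm long along y (centred on the disc) and reaches from 85 to 116 mm from the axis; its radial side walls can be pushed. One clip sits exactly above the flat.
- shaft (a joint): Angle of shaft and carousel, rad: 0 when the shaft's flat (15 mm wide, all along the bare shaft) faces straight up, under the setscrew; positive when the flat is turned from up towards the rotator's +x, as at the start. Clips stand at this angle plus multiples of 60 degrees, from straight up towards +x. Turns without limit against 0.12 N m of friction and stays where left.
- screw_mouth (a point): Middle of the mouth of the setscrew's hexagon socket as it stands at the start, opening upwards on top of the coupling, 173.5 mm above the bench, 190 mm from carousel_center along the rotator's -y; fixed to the rotator, same axes. The screw is black, 20 mm across, stands 6 mm proud of the coupling; the socket is 15 mm deep.
- setscrew (a joint): Angle of the setscrew, rad: 0 at the start, grows clockwise seen from above (tightening). Turning takes about 0.1 N m. It runs to 3.64 and there comes up hard against the shaft; tight means within 0.1 of that, which 0.2 to 0.6 N m reaches. It stays where left. It must not be screwed down while the flat is turned away from it: that would score the round of the shaft.
- hexkey: Loose black L-shaped hex key, steel, 10 mm thick, 0.13 kg; origin at the bend, where the arms' centre lines meet; x along the long arm (145 mm from the bend), z opposite to the short arm. The short arm goes 45 mm down, its last 15 mm in the setscrew (bend 30 mm above screw_mouth), with some 5 degrees of play and lean. At the start the long arm points 45 degrees from the rotator's +x towards +y.
- key_mid (a point): Middle of the hex key's long arm, on its centre line, 70 mm from the bend; axes as the hexkey's.
- tray: Open steel tray fixed on the bench, 220 mm along its x, 140 mm along its y, 32 mm high, walls and floor 4 mm thick; origin at the centre of its underside. It stands to the left or the right of the rotator.
- tube_rack: Bystander: blue rack with four capped tubes, 90 x 160 x 105 mm, origin at the centre of its underside; on the other side of the rotator from the tray.
- reagent: Bystander: white bottle, 68 mm diameter, 150 mm tall, origin at the centre of its underside.
- jar: Bystander: glass jar with a black lid, 72 mm diameter, 110 mm tall, origin at the centre of its underside.
Not all that is in view belongs to the job. Several things have the shape of the hexkey; the one meant has the colours described above.

How it is judged:
By the outcome, as a careful person would: the job done as asked, in the order asked, and still so for the second after the job is handed in, with the robot touching nothing.
It also fails if it takes over 72 s, if anything falls off the work surface, if the arm or the gripper's body presses on something with over 40 N, if the wrist force passes 120 N, or if a joint passes its speed limit or range.

ROBOT

A 6-joint arm with a two-finger parallel gripper is mounted at the origin on the work surface. World frame = base frame: x ahead of the robot, y to its left, z up, the work surface at z = 0. Lengths are in m, angles in rad, forces in N, time in s.
With the tool pointing down it reaches from about 0.375 to 0.975 m from the base axis. Payload 3.8 kg.
Tool frame: the origin (TCP) lies midway between the tips of the shut fingers; the grasp point (between the pads) lies 19 mm behind it; x points along the fingers, y is the direction in which the jaws open and shut, and the axes are right-handed (so a half turn about x gives the same grasp; the last joint's range is limited). The gripper opens to 88 mm and grips with 3 to 60 N. Pads are 18 mm wide; open, the fingers measure 123 mm over their backs; the gripper's body (75 mm by 187 mm) begins 45 mm behind the grasp point.
Start: joints at [1.083, 0.264, 1.604, -0, 1.274, -0.037], TCP at [0.294, 0.608, 0.215] pointing down, gripper open.
Joint ranges: [-2.63, 2.63], [-0.94, 2.18], [0.31, 2.57], [-1.31, 4.45], [0, 2.66], [-2.55, 2.55]. Speed limits (rad/s): [2.57, 2.57, 3.14, 3.14, 3.14, 3.14].

INTERFACE

Orientations are given as a rotation vector (axis times angle).
In Python, from cell import manip, inverse_kinematics, cams, order gives the robot as it stands. Calls block until the motion is done:
- manip.move_pose(position, orientation): joint-space move of the TCP to a pose.
- manip.move_linear(position, rate=0.15, rot=None): straight line of the TCP; rot=None keeps the orientation; rate is the mean speed in m/s.
- manip.set_joints(angles): joint-space move.
- manip.set_gripper(opening, force=None): finger opening in m; force is the grip in N (None keeps the last); returns when the fingers have stopped.
- manip.dwell(seconds).
- inverse_kinematics(position, orientation): joint angles nearest the present ones, or None.
- manip.state(): the state.
- cams.capture(name): name is "scene" or "top" or "wrist"; returns a dict with "image" (384x512x3 uint8, blue, green, red), "z_map" (384x512 float32, m along the optical axis (not along the pixel's ray), 0 where there is no reading), "intrinsics" (3x3 intrinsics, pixels), "position" and "orientation" of the camera in the world; the wrist camera has in their place "T_tool_cam" (4x4, takes a point from camera to tool coordinates, whose origin is the TCP and whose axes are the tool frame's). Camera axes: x right, y down, z forward; pixel columns grow to the right and rows downward; lengths in m; the calibration is good to about 2 mm. A picture is of the moment at which its call begins: read the wrist's pose just before it.
A pose or a line that the arm cannot do raises manip.IKError and nothing moves.
- order.close_job(): hands the job in, once; it reports no verdict.
The state is a dict: "clock": time; "joint_pos": joint angles; "joint_velocities": joint speeds; "tau": joint torques, N m; "tool_pos": TCP position; "tcp_rot": TCP orientation; "contact_force": force on the tool from outside, world axes, zero at the start; "moment": the same for the moment, N m; "gripper_width": finger opening in m.
Only numpy, scipy, OpenCV 4.12 (cv2) and the standard library are available. Lean on these libraries where they do the work, as an engineer would, in place of code of your own. Each camera call takes 0.05 s, during which the arm holds its last target.

## Working session

There is one attempt and no reset: what is moved stays moved. The work goes in short steps, each a Python script; the robot and the scene stay as the last script left them, time stands still between calls to the robot, and variables do not carry over. Pictures are saved under pics/ and viewed, and the job is handed in when it is done.

```bash
ls; mkdir -p pics
python3 - <<'E'
from cell import manip, cams
import cv2,numpy as np,pickle
s=manip.state(); print(s['clock'],s['tool_pos'],s['tcp_rot'],s['gripper_width'])
for n in ['scene','top','wrist']:
    c=cams.capture(n); cv2.imwrite(f'pics/{n}0.png',c['image']); pickle.dump(c,open(f'{n}0.pkl','wb'))
    print(n,c['intrinsics'].tolist(),c.get('position'),c.get('orientation'))
    if n=='wrist': print(c['T_tool_cam'])
E
```

```text
pics
0.0 [0.2937251  0.6068937  0.21409112] [ 0.3518252   1.54229893 -0.35523078] 0.08808083852319287
scene [[415.2980303192666, 0.0, 257.0345279002131], [0.0, 415.2980303192666, 194.94025461788644], [0.0, 0.0, 1.0]] [ 1.11070337 -0.78370975  0.95358402] [-2.23698767 -0.65187695  0.31604739]
top [[483.5475122971722, 0.0, 258.0894227024569], [0.0, 483.5475122971722, 186.63309343642229], [0.0, 0.0, 1.0]] [ 0.5590614  -0.02853862  1.37301778] [-2.19369669e+00  2.19461722e+00 -4.57741423e-04]
wrist [[284.62595640472216, 0.0, 258.5976440269191], [0.0, 284.62595640472216, 187.99694421043085], [0.0, 0.0, 1.0]] None None
[[-1.03261263e-03 -3.07630071e-01  9.51505477e-01 -1.69597842e-01]
 [ 9.99999371e-01 -7.34320810e-04  8.47827821e-04  3.69736788e-04]
 [ 4.37892940e-04  9.51505754e-01  3.07630635e-01 -8.02472415e-02]
 [ 0.00000000e+00  0.00000000e+00  0.00000000e+00  1.00000000e+00]]
```

View pics/top0.png

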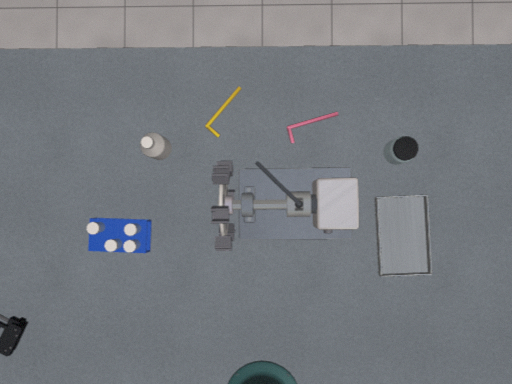

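View pics/scene0.png

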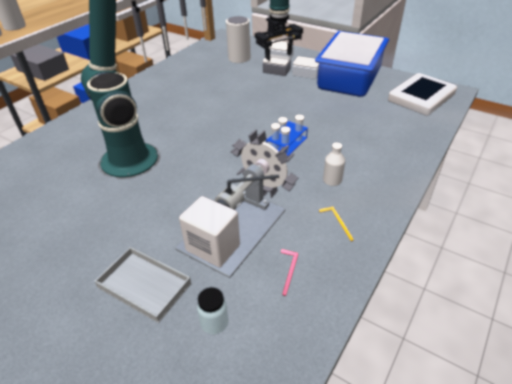

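```bash
cat > h.py <<'E'
import numpy as np,cv2,pickle
from scipy.spatial.transform import Rotation as R
def cloud(c,T=None):
    K=c['intrinsics'];z=c['z_map'];v,u=np.mgrid[:z.shape[0],:z.shape[1]]
    p=np.stack([(u-K[0,2])/K[0,0]*z,(v-K[1,2])/K[1,1]*z,z],-1)
    if T is None:
        r=R.from_rotvec(c['orientation']).as_matrix();t=np.array(c['position'])
    else: r,t=T[:3,:3],T[:3,3]
    return p@r.T+t
def ray(c,uv,h,T=None):
    K=c['intrinsics']
    if T is None:
        r=R.from_rotvec(c['orientation']).as_matrix();t=np.array(c['position'])
    else: r,t=T[:3,:3],T[:3,3]
    d=r@np.array([(uv[0]-K[0,2])/K[0,0],(uv[1]-K[1,2])/K[1,1],1.])
    return t+d*(h-t[2])/d[2]
def proj(c,p,T=None):
    K=c['intrinsics']
    if T is None:
        r=R.from_rotvec(c['orientation']).as_matrix();t=np.array(c['position'])
    else: r,t=T[:3,:3],T[:3,3]
    q=(np.atleast_2d(p)-t)@r; return np.c_[q[:,0]/q[:,2]*K[0,0]+K[0,2],q[:,1]/q[:,2]*K[1,1]+K[1,2]]
def wristT(c,s):
    M=np.eye(4);M[:3,:3]=R.from_rotvec(s['tcp_rot']).as_matrix();M[:3,3]=s['tool_pos'];return M@c['T_tool_cam']
E
python3 - <<'E'
from h import *
c=pickle.load(open('top0.pkl','rb'));P=cloud(c);Z=P[...,2]
print('valid',(c['z_map']>0).mean(), 'bench', np.median(Z[300:340,150:350]))
img=c['image']
cv2.imwrite('pics/topcrop.png',cv2.resize(img[130:290,190:450],None,fx=3,fy=3,interpolation=cv2.INTER_CUBIC))
d=np.clip(Z*1000,0,255).astype(np.uint8)
cv2.imwrite('pics/topz.png',cv2.resize(cv2.applyColorMap(d,cv2.COLORMAP_JET)[130:290,190:450],None,fx=3,fy=3,interpolation=cv2.INTER_NEAREST))
# motor top
m=((Z>0.15)&(Z<0.17)).astype(np.uint8); m[:, :308]=0; m[:,370:]=0
q=P[m>0]; print('motor',len(q),np.median(q[:,2]),cv2.minAreaRect((q[:,:2]*1000).astype(np.float32)))
# tray rim
b=img.astype(int)
t=((Z>0.012)&(Z<0.04));t[:, :365]=0;t[:,440:]=0;t[:180]=0;t[290:]=0
q=P[t];print('tray',len(q),np.median(q[:,2]),cv2.minAreaRect((q[:,:2]*1000).astype(np.float32)))
E
```

```text
valid 0.9960734049479166 bench -0.0005811391427688051
motor 2290 0.15945182823556792 ((550.0919189453125, -183.32730102539062), (126.81554412841797, 128.47250366210938), 89.79175567626953)
tray 709 0.02908488921759078 ((462.16119384765625, -393.4851379394531), (220.60743713378906, 141.75640869140625), 2.951849937438965)
```

View pics/topcrop.png

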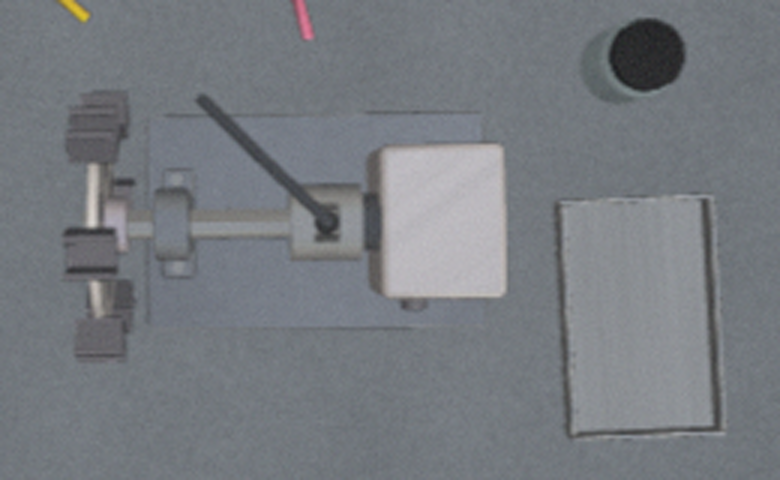

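View pics/topz.png

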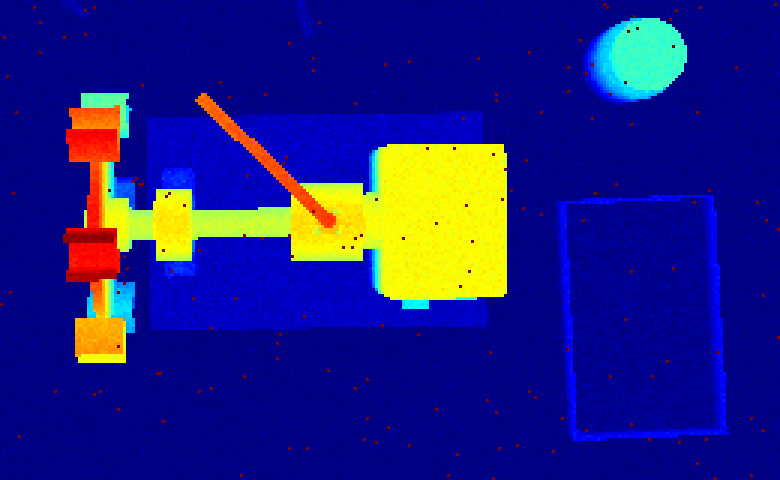

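Run:
```python
from h import *
c=pickle.load(open('top0.pkl','rb'));P=cloud(c);Z=P[...,2]
def crop(x0,x1,y0,y1):
    m=np.zeros(Z.shape,bool); m[130+y0//3:130+y1//3,190+x0//3:190+x1//3]=1; return m
# shaft: per column center
def cl(m,lo,hi,name):
    pts=[]
    for u in range(Z.shape[1]):
        r=np.where(m[:,u]&(Z[:,u]>lo)&(Z[:,u]<hi))[0]
        if len(r)>3:
            q=P[r,u]; pts.append([q[:,1].mean(),(q[:,0].min()+q[:,0].max())/2, q[:,0].max()-q[:,0].min(), np.sort(q[:,2])[-4:].mean()])
    pts=np.array(pts); f=np.polyfit(pts[:,0],pts[:,1],1)
    print(name,len(pts),np.median(pts,0).round(4),'slope',f[0],'y range',pts[:,0].min(),pts[:,0].max())
cl(crop(195,288,190,260),.125,.16,'shaft')
cl(crop(158,190,180,268),.14,.18,'bearing')
cl(crop(292,362,175,270),.1,.18,'coupling')
cl(crop(375,515,130,310),.155,.165,'motor')
m=crop(140,500,100,340)&(Z>0.004)&(Z<0.02)
q=P[m]; print('base',cv2.minAreaRect((q[:,:2]*1000).astype(np.float32)),np.median(q[:,2]))
# key
m=crop(190,345,85,235)&(Z>0.19)&(Z<.23)
q=P[m]; mu=q.mean(0); _,_,vt=np.linalg.svd(q-mu); d=vt[0]; a=(q-mu)@d
print('key',mu,d,np.degrees(np.arctan2(d[1],d[0])), (mu+d*a.min()).round(4),(mu+d*a.max()).round(4),np.ptp(a))
# clips: connected comps on depth at carousel area
m=crop(60,135,85,370)&(Z>0.02)
q=P[m]; print('carousel y range',q[:,1].min(),q[:,1].max(), 'x',q[:,0].min(),q[:,0].max(),'zmax',np.sort(q[:,2])[-10:])
# profile along x on columns of clips (image col ~ 190+90/3)
for u in (214,218,222,226,230):
    r=np.arange(160,252)
    print(u,[(int(p[0]*1000),int(p[1]*1000),int(p[2]*1000)) for p in P[r,u] if p[2]>0.02])
```

```text
shaft 31 [-0.0255  0.5487  0.0204  0.1472] slope -0.02467795185305142 y range -0.06355783405184817 0.012652105942550531
bearing 11 [0.0322 0.5474 0.0585 0.1664] slope -0.023136177857129705 y range 0.019621684870319976 0.04480069484093719
coupling 23 [-0.0957  0.55    0.0635  0.1692] slope -0.07362430113075875 y range -0.12303472962720183 -0.06803128177813103
motor 44 [-0.1916  0.5514  0.1248  0.1635] slope -0.010373338584117119 y range -0.24535093652834095 -0.13816018847704128
base ((552.146728515625, -96.85664367675781), (223.2789764404297, 336.1092834472656), 0.02041799947619438) 0.016144788084964556
key [ 0.59962514 -0.04591429  0.20269986] [-0.69556997 -0.71458489  0.07450407] -134.22745460955593 [0.6525 0.0084 0.197 ] [ 0.5481 -0.0988  0.2082] 0.15003218468978757
carousel y range -0.028538617317946165 0.11352673191433563 x 0.4329876774111049 0.6609353260321191 zmax [0.2549849  0.25510739 1.37301778 1.37301778 1.37301778 1.37301778
 1.37301778 1.37301778 1.37301778 1.37301778]
214 [(641, 110, 203), (638, 110, 204), (636, 110, 199), (634, 111, 195), (632, 111, 196), (629, 111, 193
[... 4793 characters left out ...]
6, 145), (566, 75, 151), (563, 75, 151), (561, 75, 156), (558, 75, 154), (556, 75, 153), (553, 74, 158), (551, 74, 160), (548, 75, 156), (546, 74, 159), (543, 75, 158), (541, 74, 160), (538, 75, 158), (536, 75, 153), (533, 75, 151), (531, 75, 148), (528, 75, 149), (525, 76, 140), (494, 82, 65), (491, 82, 69), (489, 82, 74), (486, 81, 76), (484, 81, 82), (481, 81, 80), (479, 81, 84), (476, 81, 82), (473, 80, 88), (471, 80, 89), (468, 80, 90), (465, 81, 81), (470, 73, 179), (467, 73, 180), (465, 72, 180), (462, 73, 180), (460, 73, 180), (457, 73, 179), (455, 72, 183), (453, 72, 181), (450, 72, 183), (448, 72, 185), (446, 72, 186), (443, 72, 186), (438, 74, 158), (435, 75, 155), (433, 74, 157)]
```

Run:
```python
from h import *
c=pickle.load(open('top0.pkl','rb'));P=cloud(c);Z=P[...,2]
for v in range(194,214):
    s=slice(257,284); q=P[v,s]; dx=q[:,0]-(0.5490-0.0195*(q[:,1]+0.03)); g=(q[:,2]<.2)
    print(v,(np.median(dx[g])*1000).round(1),(np.median(q[g,2])*1000).round(1),'round',(135+1e3*np.sqrt(max(0,.0125**2-np.median(dx[g])**2))).round(1),c['image'][v,s].mean(0).round())
```

```text
194 26.8 16.9 round 135.0 [136. 126. 120.]
195 24.0 17.5 round 135.0 [135. 126. 120.]
196 21.2 15.9 round 135.0 [135. 125. 120.]
197 18.4 16.8 round 135.0 [136. 126. 120.]
198 15.6 16.9 round 135.0 [135. 124. 119.]
199 12.8 18.1 round 135.0 [128. 123. 119.]
200 10.0 138.0 round 142.5 [119. 120. 120.]
201 7.4 141.6 round 145.1 [120. 122. 123.]
202 4.9 143.4 round 146.5 [122. 125. 126.]
203 2.4 145.9 round 147.3 [124. 126. 127.]
204 -0.2 147.7 round 147.5 [148. 143. 140.]
205 -2.6 147.3 round 147.2 [150. 145. 141.]
206 -5.3 146.0 round 146.3 [150. 145. 142.]
207 -7.8 145.2 round 144.8 [143. 145. 143.]
208 -10.3 141.0 round 142.0 [122. 124. 124.]
209 -15.2 16.8 round 135.0 [114. 109. 106.]
210 -17.9 15.6 round 135.0 [130. 121. 115.]
211 -20.8 16.2 round 135.0 [134. 124. 118.]
212 -23.5 15.3 round 135.0 [133. 123. 117.]
213 -26.4 18.0 round 135.0 [133. 123. 117.]
```

```bash
cat >> h.py <<'E'
YAW=0.0195
RY=R.from_euler('z',YAW)
CC=np.array([0.5466,0.094,0.135])
SM=np.array([0.5502,-0.096,0.1735])
def clip_pose(phi_deg,r,flip=1):
    "TCP pose; r radius of the TCP"
    f=np.radians(phi_deg); a=np.array([np.sin(f),0,np.cos(f)]); t=flip*np.array([np.cos(f),0,-np.sin(f)])
    X=-a;Y=t;Zz=np.cross(X,Y)
    M=RY.as_matrix()@np.c_[X,Y,Zz]
    return CC+RY.apply(a)*r, R.from_matrix(M).as_rotvec()
def key_pose(psi_deg,h,rad=0.07,flip=1,roll=0):
    "tool down over key; psi arm heading in rotator frame, TCP height h"
    p=np.radians(psi_deg)
    L=np.array([np.cos(p),np.sin(p),0]);X=np.array([0,0,-1.]);Zt=flip*L;Yt=np.cross(Zt,X)
    M=RY.as_matrix()@np.c_[X,Yt,Zt]
    q=SM+RY.apply(L)*rad;q[2]=h
    return q,R.from_matrix(M).as_rotvec()
E
python3 - <<'E'
from h import *
from cell import manip, inverse_kinematics as ik
for fl in (1,-1):
    for r in (.09,.19):
        print('flip',fl,r)
        for ph in (-12,-24,-36,-48,-60,48,24,0):
            j=ik(*clip_pose(ph,r,fl)); print(ph,None if j is None else np.round(j,2))
for fl in (1,-1):
    print('key',fl)
    for ps in (45,15,-15,-60,-105,-135,-163,-175):
        j=ik(*key_pose(ps,.185,flip=fl)); print(ps,None if j is None else np.round(j,2))
E
```

```text
flip 1 0.09
-12 [ 0.15 -0.15  2.04 -0.03  1.04  0.14]
-24 [ 0.18 -0.32  2.23 -0.09  0.82  0.2 ]
-36 [ 0.22 -0.48  2.42 -0.21  0.6   0.34]
-48 None
-60 None
48 [0.09 0.76 1.14 0.06 2.08 0.07]
24 [0.1  0.4  1.48 0.03 1.68 0.08]
0 [ 0.13  0.03  1.85 -0.    1.26  0.11]
flip 1 0.19
-12 [ 0.15 -0.24  1.94 -0.03  1.24  0.14]
-24 [ 0.2  -0.46  2.15 -0.08  1.04  0.2 ]
-36 [ 0.27 -0.69  2.37 -0.2   0.86  0.34]
-48 None
-60 None
48 [0.08 0.9  0.79 0.06 2.29 0.08]
24 [0.09 0.44 1.27 0.03 1.86 0.08]
0 [ 0.13 -0.01  1.72 -0.    1.44  0.11]
flip -1 0.09
-12 None
-24 None
-36 None
-48 None
-60 None
48 None
24 None
0 None
flip -1 0.19
-12 None
-24 None
-36 None
-48 None
-60 None
48 None
24 None
0 None
key 1
45 [-0.12  0.15  1.8  -0.    1.19 -2.49]
15 [-0.16  0.19  1.76  0.    1.2  -2.02]
-15 [-0.22  0.2   1.74 -0.    1.2  -1.55]
-60 [-0.3   0.16  1.79 -0.    1.2  -0.84]
-105 [-0.34  0.07  1.89 -0.    1.19 -0.1 ]
-135 [-0.33 -0.    1.96  0.    1.18  0.43]
-163 [-0.29 -0.05  2.01  0.    1.18  0.97]
-175 [-0.26 -0.06  2.02 -0.    1.19  1.2 ]
key -1
45 [-0.12  0.15  1.8   0.    1.19  0.65]
15 [-0.16  0.19  1.76 -0.    1.2   1.13]
-15 [-0.22  0.2   1.74  0.    1.2   1.59]
-60 [-0.3   0.16  1.79 -0.    1.2   2.3 ]
-105 None
-135 None
-163 [-0.29 -0.05  2.01  0.    1.18 -2.18]
-175 [-0.26 -0.06  2.02 -0.    1.19 -1.94]
```

Run:
```python
from h import *
from cell import manip,cams
p,o=clip_pose(48,.20)
mid=[.45,.35,.42]
manip.move_pose(mid,clip_pose(0,.2)[1])
manip.move_pose([p[0]+.03,p[1],p[2]+.05],o)
manip.set_gripper(.064,15)
manip.move_linear(p,.2)
s=manip.state();c=cams.capture('wrist');cv2.imwrite('pics/w1.png',c['image']);pickle.dump((c,s),open('w1.pkl','wb'))
print(s['clock'],s['tool_pos'],p,s['contact_force'],s['gripper_width'])
```

```text
4.0167 [0.69481367 0.09674785 0.26897486] [0.69520071 0.09689808 0.26882612] [-0.31912665  0.2060939   0.57474466] 0.06428457011303691
```

View pics/w1.png

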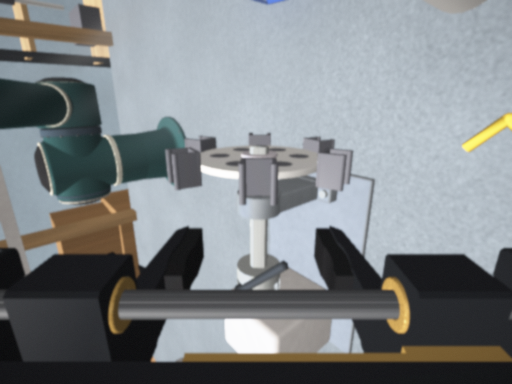

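The clip is centred at (258,180) between the fingers (about 203 and 315), so the 48° estimate and the centre hold.

Run:
```python
from h import *
from cell import manip,cams
p,o=clip_pose(48,.090)
manip.move_linear(p,.12)
print('in',manip.state()['contact_force'].round(2))
manip.set_gripper(.03,15)
s=manip.state();print('grip',s['gripper_width'],s['contact_force'].round(2),s['clock'])
for ph in np.arange(42,-1,-6):
    p,o=clip_pose(ph,.090); manip.move_linear(p,.08,rot=o)
    s=manip.state();print(ph,s['contact_force'].round(1),round(s['clock'],2))
manip.dwell(.2);s=manip.state();print(s['gripper_width'],s['tool_pos'],p)
manip.set_gripper(.064)
p,o=clip_pose(0,.20);manip.move_linear(p,.2)
s=manip.state();c=cams.capture('wrist');cv2.imwrite('pics/w2.png',c['image']);pickle.dump((c,s),open('w2.pkl','wb'))
print(s['clock'],s['contact_force'])
```

```text
in [-0.77 -0.68  0.33]
grip 0.02983037290583894 [-0.18 -0.24 -1.02] 5.7917
42 [-0.6  0.1  1. ] 6.06
36 [ 0.5 -0.3 -0.1] 6.33
30 [ 0.2 -0.5 -0.3] 6.59
24 [-0.7 -0.8  0.1] 6.86
18 [-0.9  0.9 -0.1] 7.12
12 [ 0.7 -0.3  0.2] 7.39
6 [ 0.1 -0.1  0.1] 7.66
0 [ 0.2 -0.1  0.6] 7.92
0.030238241038110406 [0.54769593 0.09402056 0.22528828] [0.5466 0.094  0.225 ]
9.4833 [ 0.09996063 -0.24481082 -0.63298008]
```

View pics/w2.png

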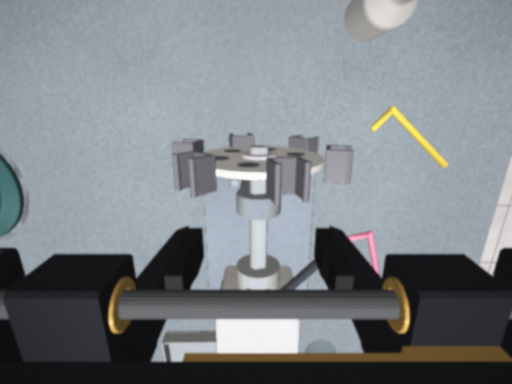

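Run:
```python
from h import *
for n in ('w1','w2'):
    c,s=pickle.load(open(n+'.pkl','rb'));T=wristT(c,s);P=cloud(c,T)
    q=P.reshape(-1,3); g=(c['z_map'].ravel()>0.02); q=q[g]
    l=RY.inv().apply(q-CC)
    r=np.hypot(l[:,0],l[:,2]); ph=np.degrees(np.arctan2(l[:,0],l[:,2]))
    m=(r>90)*0+(r>.09)&(r<.125)&(abs(l[:,1])<.035)
    print(n,m.sum(),'y',np.percentile(l[m,1],[1,50,99]),'r',np.percentile(r[m],[1,50,99]))
    h,e=np.histogram(ph[m],bins=np.arange(-180,181,4))
    print([(int(a),int(b)) for a,b in zip(e,h) if b>3])
    m2=m&(r>.1115); h,e=np.histogram(ph[m2],bins=np.arange(-180,181,2)); print('tips',[(int(a),int(b)) for a,b in zip(e,h) if b>3])
```

```text
w1 3639 y [0.31306527 0.31306527 0.31395403] r [0.80467711 0.80467711 0.80648262]
[(-80, 195855)]
tips [(-78, 195855)]
w2 4522 y [0.22097271 0.22097271 0.22127197] r [0.41888911 0.41919579 0.41919579]
[(-112, 195880)]
tips [(-110, 195880)]
```

```bash
cat >> h.py <<'E'
def clips(P,zm):
    q=P[zm>0.02]; l=RY.inv().apply(q-CC)
    r=np.hypot(l[:,0],l[:,2]); ph=np.degrees(np.arctan2(l[:,0],l[:,2]))
    return l,r,ph
E
python3 - <<'E'
from h import *
c0=pickle.load(open('top0.pkl','rb'))
L=[('top0',cloud(c0),c0['z_map'])]
for n in ('w1','w2'):
    c,s=pickle.load(open(n+'.pkl','rb'));L.append((n,cloud(c,wristT(c,s)),c['z_map']))
for n,P,zm in L:
    l,r,ph=clips(P,zm)
    m=(r>.09)&(r<.125)&(abs(l[:,1])<.035)
    print(n,m.sum(),'y',np.percentile(l[m,1],[2,50,98]),'r',np.percentile(r[m],[1,50,99]))
    m2=m&(r>.09); h,e=np.histogram(ph[m2],bins=np.arange(-180,181,3)); print([(int(a),int(b)) for a,b in zip(e,h) if b>5])
E
```

```text
top0 894 y [-0.02224347 -0.00416998  0.01730216] r [0.09024268 0.10712692 0.1216454 ]
[(-126, 13), (-123, 18), (-81, 40), (-78, 11), (-66, 61), (-63, 97), (-60, 11), (-24, 6), (-21, 87), (-18, 19), (-15, 8), (-12, 9), (-9, 6), (-6, 48), (-3, 37), (33, 8), (36, 109), (39, 54), (51, 35), (54, 76), (57, 9), (96, 54), (99, 24), (156, 13)]
w1 3639 y [-0.01658499  0.00736205  0.02279956] r [0.09006316 0.10806185 0.11709597]
[(-126, 7), (-84, 6), (-81, 27), (-66, 41), (-63, 94), (-24, 28), (-21, 256), (-18, 7), (-6, 482), (-3, 444), (36, 81), (39, 321), (42, 26), (45, 25), (48, 26), (51, 145), (54, 248), (93, 21), (96, 792), (99, 82), (111, 107), (114, 184), (156, 115), (159, 14), (174, 33)]
w2 4522 y [-0.01620742  0.00682021  0.02294558] r [0.09008489 0.10567372 0.11780668]
[(-171, 8), (-156, 26), (-153, 16), (-114, 12), (-111, 36), (-96, 127), (-93, 70), (-54, 199), (-51, 428), (-48, 10), (-45, 8), (-39, 54), (-36, 758), (-33, 163), (3, 175), (6, 378), (9, 88), (12, 28), (15, 71), (18, 82), (21, 629), (24, 100), (63, 319), (66, 473), (69, 6), (81, 53), (84, 34), (123, 28), (126, 112), (141, 9), (144, 10)]
```

Run:
```python
from h import *
from cell import manip,cams
p,o=clip_pose(14.5,.20);manip.move_linear(p,.2,rot=o)
p,o=clip_pose(14.5,.09);manip.move_linear(p,.15,rot=o)
manip.set_gripper(.034,15)
s=manip.state();c=cams.capture('wrist');cv2.imwrite('pics/w3.png',c['image']);pickle.dump((c,s),open('w3.pkl','wb'))
print(s['clock'],s['contact_force'],s['gripper_width'],s['tool_pos'],p)
c=cams.capture('scene');cv2.imwrite('pics/s3.png',cv2.resize(c['image'][100:230,180:350],None,fx=4,fy=4,interpolation=cv2.INTER_CUBIC))
```

```text
11.4417 [-0.67776468 -1.36292643 -0.40755994] 0.03402598664927359 [0.56914941 0.0944394  0.22204971] [0.56912992 0.09443939 0.22213329]
```

View pics/w3.png

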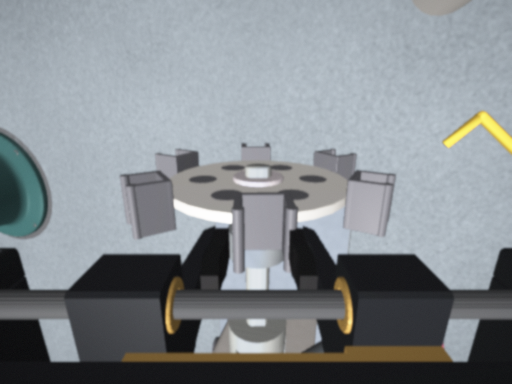

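View pics/s3.png

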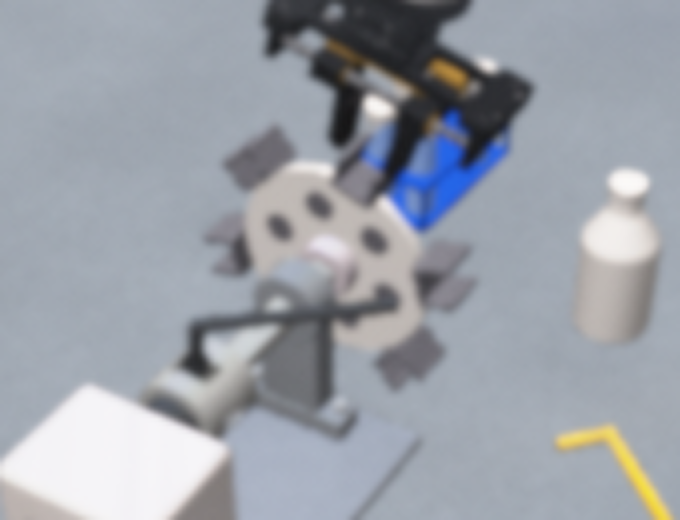

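Run:
```python
from h import *
c,s=pickle.load(open('w3.pkl','rb'))
T=c['T_tool_cam']
print(proj(c,np.array([[0,0,0],[-.019,0,0],[0,.017,0],[0,-.017,0],[-.019,.017,0.],[-.019,-.017,0]]),T))
W=wristT(c,s)
a=lambda ph,r,y:CC+RY.apply([r*np.sin(np.radians(ph)),y,r*np.cos(np.radians(ph))])
print(proj(c,[a(14.5,.116,-.02),a(14.5,.116,.02),a(14.5,.085,0)],W))
P=cloud(c,np.eye(4)*0+T) # tool coords
for uv in [(215,235),(303,235),(265,215),(238,250),(205,260),(310,262),(240,200)]:
    print(uv,P[uv[1],uv[0]].round(4),cloud(c,W)[uv[1],uv[0]].round(3))
```

```text
[[258.86164218 225.53035884]
 [258.92292916 239.44127998]
 [284.87658792 225.51265979]
 [232.84246277 225.54806076]
 [287.74010906 239.4204208 ]
 [230.10055429 239.46214292]]
[[258.87182266 275.70999556]
 [258.87398038 212.73791861]
 [258.78923093 222.35511049]]
(215, 235) [-0.0324 -0.0235 -0.0098] [0.554 0.104 0.259]
(303, 235) [-0.0339  0.0233 -0.0106] [0.6   0.106 0.249]
(265, 215) [-0.0002  0.004  -0.0075] [0.573 0.102 0.221]
(238, 250) [-0.0262 -0.0119  0.0029] [0.564 0.091 0.25 ]
(205, 260) [-0.0574 -0.0244 -0.0102] [0.56  0.104 0.284]
(310, 262) [-0.058   0.0229 -0.0095] [0.606 0.105 0.272]
(240, 200) [-0.0118 -0.0112 -0.0221] [0.561 0.116 0.236]
```

Run:
```python
from h import *
from cell import manip,cams
for w in (.03,.026,.02):
    manip.set_gripper(w,15); s=manip.state(); print(w,s['gripper_width'],s['contact_force'].round(2))
    c=cams.capture('wrist');cv2.imwrite(f'pics/w4_{int(w*1000)}.png',c['image'])
a=[cv2.imread(f'pics/w4_{k}.png')[130:300,120:400] for k in (30,26,20)]
cv2.imwrite('pics/w4.png',cv2.resize(np.vstack(a[::2]),None,fx=1.7,fy=1.7))
```

```text
0.03 0.029718427806672557 [-0.15  0.34 -0.02]
0.026 0.02615185438224649 [-0.98  0.11  0.6 ]
0.02 0.020282010149752037 [-1.19  0.37  1.51]
```

View pics/w4.png

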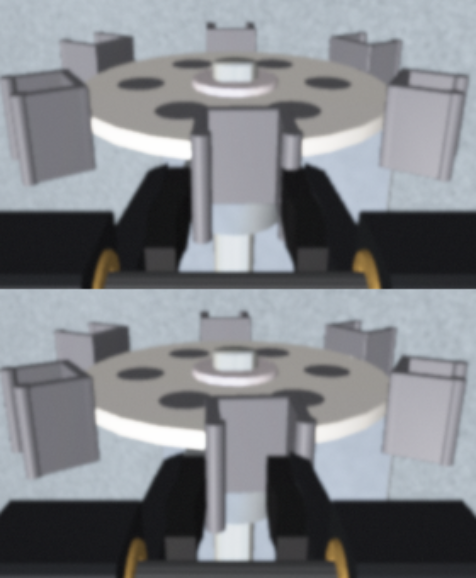

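```bash
cat >> h.py <<'E'
def wall_angle(P,zm,guess):
    "mean clip angle near guess from outer tips of walls"
    l,r,ph=clips(P,zm)
    out=[]
    for k in range(-2,3):
        g=guess+60*k; d=ph-g
        m=(r>.100)&(r<.119)&(abs(l[:,1])<.024)&(abs(d)<16)
        if m.sum()<30: continue
        t=r*np.sin(np.radians(d))
        h=np.percentile(t[m],[3,97]); out.append((g,int(m.sum()),(h*1000).round(1)))
    return out
E
python3 - <<'E'
from h import *
from cell import manip,cams
s=manip.state();c=cams.capture('wrist');W=wristT(c,s);P=cloud(c,W)
cv2.imwrite('pics/w5.png',c['image'])
for g in (16,19): print(wall_angle(P,c['z_map'],g))
l,r,ph=clips(P,c['z_map']); m=(r>.09)&(r<.12)&(abs(l[:,1])<.024)
h,e=np.histogram(ph[m],bins=np.arange(-80,100,2)); print([(int(a),int(b)) for a,b in zip(e,h) if b>5])
E
```

```text
[(-104, 291, array([-8.4, 24.7])), (-44, 2075, array([-9.2, 24. ])), (16, 1430, array([-16.9,  22. ])), (76, 1464, array([-14.2,  18.7])), (136, 280, array([-12.9,  20. ]))]
[(-101, 291, array([-13.9,  19. ])), (-41, 2075, array([-14.8,  18.3])), (19, 1430, array([-22.9,  16.1])), (79, 1464, array([-19.8,  13.2])), (139, 280, array([-18.4,  14.5]))]
[(-52, 28), (-50, 331), (-48, 309), (-46, 9), (-44, 9), (-42, 7), (-36, 23), (-34, 786), (-32, 1400), (-30, 82), (4, 25), (6, 48), (8, 250), (10, 568), (12, 357), (14, 125), (16, 118), (18, 136), (20, 137), (22, 122), (24, 401), (26, 291), (28, 19), (66, 465), (68, 1361), (70, 137), (84, 153), (86, 160), (88, 10)]
```

Run:
```python
from h import *
from cell import manip,cams
def wall_pose(phi,r,t=-.0163):
    p,o=clip_pose(phi,r); return p+RY.apply([np.cos(np.radians(phi)),0,-np.sin(np.radians(phi))])*t,o
p,o=wall_pose(18,.092); manip.move_linear(p,.05,rot=o)
print(manip.state()['contact_force'].round(2))
manip.set_gripper(0,4)
s=manip.state();c=cams.capture('wrist');cv2.imwrite('pics/w6.png',c['image'])
print(s['clock'],s['gripper_width'],s['contact_force'].round(2),wall_angle(cloud(c,wristT(c,s)),c['z_map'],18))
```

```text
[ 0.07  0.65 -1.36]
13.4083 7.472602022307262e-05 [-0.44 -0.37  0.33] [(-102, 270, array([-12.3,  21. ])), (-42, 1904, array([-13. ,  20.2])), (18, 1185, array([-17.4,  18.5])), (78, 1541, array([-18.,  15.])), (138, 296, array([-16.7,  16.5]))]
```

View pics/w6.png

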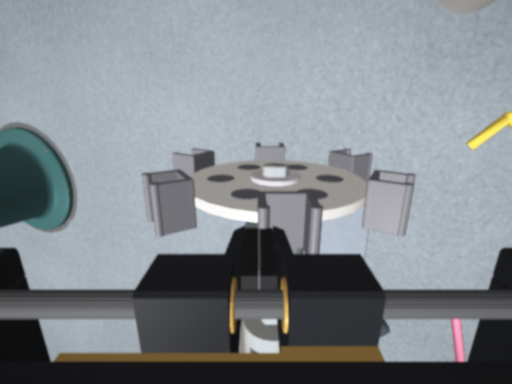

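Run:
```python
from h import *
from cell import manip,cams
s=manip.state();c=cams.capture('wrist');P=cloud(c,c['T_tool_cam']);W=cloud(c,wristT(c,s))
for u in (250,264,270):
  for v in range(196,262,4): print((u,v),(P[v,u]*1000).round(0),c['image'][v,u],(W[v,u]*1000).round(0))
cv2.imwrite('pics/w7.png',cv2.resize(c['image'][170:270,200:340],None,fx=5,fy=5,interpolation=cv2.INTER_CUBIC))
```

```text
(250, 196) [39. -7. -7.] [71 68 69] [541. 101. 193.]
(250, 200) [30. -7. -7.] [139 141 145] [544. 101. 201.]
(250, 204) [22. -6. -6.] [147 151 152] [546. 100. 208.]
(250, 208) [15. -6. -6.] [147 151 152] [549. 100. 215.]
(250, 212) [10. -6. -5.] [248 250 250] [550.  99. 220.]
(250, 216) [10. -6. -2.] [254 254 254] [551.  96. 220.]
(250, 220) [11. -6.  1.] [252 252 252] [550.  93. 219.]
(250, 224) [94. -9. 43.] [99 96 93] [523.  51. 141.]
(250, 228) [-24.  -5. -10.] [52 50 48] [562. 104. 252.]
(250, 232) [-29.  -5. -10.] [22 21 20] [563. 104. 256.]
(250, 236) [-33.  -5.  -9.] [20 19 20] [565. 104. 260.]
(250, 240) [-38.  -5. -10.] [21 20 21] [567. 104. 265.]
(250, 244) [-42.  -5. -10.] [23 22 21] [568. 104. 269.]
(250, 248) [-45.  -4.  -9.] [23 21 22] [569. 104. 272.]
(250, 252) [-51.  -4. -10.] [21 21 20] [571. 105. 277.]
(250, 256) [-53.  -4. -10.] [21 20 20] [572. 104. 279.]
(250, 260) [-56.  -4.  -9.] [20 19 19] [573. 104. 282.]
(264, 196) [ -5.   3. -22.] [78 75 75] [563. 116. 231.]
(264, 200) [-11.   3. -22.] [73 69 69] [565. 116. 238.]
(264, 204) [-18.   3. -22.] [70 67 66] [56
[... 1079 characters left out ...]
42 135 136] [565. 103. 223.]
(270, 216) [ 2.  7. -6.] [144 137 138] [566. 100. 223.]
(270, 220) [ 1.  7. -3.] [144 137 137] [566.  98. 224.]
(270, 224) [ 2.  7. -0.] [146 139 140] [566.  94. 223.]
(270, 228) [-24.   6. -10.] [73 70 70] [573. 104. 248.]
(270, 232) [-29.   6. -10.] [22 21 21] [574. 105. 254.]
(270, 236) [-34.   6. -10.] [22 19 20] [575. 105. 258.]
(270, 240) [-38.   6. -10.] [21 19 19] [577. 105. 262.]
(270, 244) [-42.   6. -10.] [21 22 20] [578. 104. 266.]
(270, 248) [-47.   5. -11.] [23 22 22] [579. 105. 271.]
(270, 252) [-50.   5. -10.] [23 22 22] [580. 105. 274.]
(270, 256) [-54.   5. -10.] [22 21 21] [581. 105. 277.]
(270, 260) [-56.   5.  -9.] [20 20 20] [581. 104. 279.]
```

View pics/w7.png

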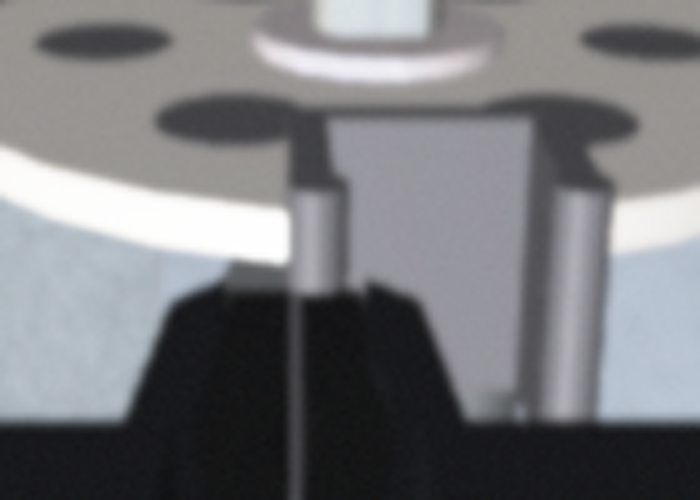

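Run:
```python
from h import *
for n in ('w1','w2'):
    c,s=pickle.load(open(n+'.pkl','rb'));P=cloud(c,c['T_tool_cam'])
    dark=(c['image'].max(2)<90)&(P[...,0]<.02)&(P[...,0]>-.07)&(abs(P[...,1])<.06)
    q=P[dark]; print(n,s['gripper_width'],len(q),np.percentile(q[:,0],[90,97,99,99.8]))
    for v in range(224,250,3): print(v,[(int(u),tuple((P[v,u]*1000).round(0).astype(int)),int(c['image'][v,u].max())) for u in (190,198,203,318)])
c0=pickle.load(open('top0.pkl','rb'));P=cloud(c0)
c=c0['image'];q=P[315:360,0:30];m=q[...,2]>.1
print(q[m][:,2].min(),np.sort(q[m][:,2])[:20].round(3),q[m][:,:2].mean(0))
```

```text
w1 0.06428457011303691 4764 [-0.03283043 -0.02787415 -0.02594999 -0.02488952]
224 [(190, (np.int64(641), np.int64(-213), np.int64(298)), 205), (198, (np.int64(603), np.int64(-180), np.int64(281)), 206), (203, (np.int64(583), np.int64(-160), np.int64(271)), 206), (318, (np.int64(267), np.int64(100), np.int64(124)), 220)]
227 [(190, (np.int64(643), np.int64(-215), np.int64(310)), 157), (198, (np.int64(604), np.int64(-180), np.int64(291)), 160), (203, (np.int64(583), np.int64(-161), np.int64(281)), 202), (318, (np.int64(266), np.int64(100), np.int64(129)), 177)]
230 [(190, (np.int64(-27), np.int64(-38), np.int64(-10)), 27), (198, (np.int64(-26), np.int64(-34), np.int64(-10)), 28), (203, (np.int64(585), np.int64(-162), np.int64(292)), 181), (318, (np.int64(-26), np.int64(33), np.int64(-10)), 31)]
233 [(190, (np.int64(-30), np.int64(-38), np.int64(-10)), 23), (198, (np.int64(-30), np.int64(-33), np.int64(-10)), 24), (203, (np.int64(583), np.int64(-162), np.int64(300)), 176), (318, (np.int64(-30), np.int64(32), np.int64(-10)), 29)]
236 [(190, (np.int64(-32), np.int64(-37), np.int64(-9)), 2
[... 2798 characters left out ...]
194)), 129), (318, (np.int64(-33), np.int64(32), np.int64(-6)), 18)]
245 [(190, (np.int64(-45), np.int64(-34), np.int64(-11)), 21), (198, (np.int64(-35), np.int64(-32), np.int64(-5)), 15), (203, (np.int64(-24), np.int64(-32), np.int64(1)), 107), (318, (np.int64(-32), np.int64(32), np.int64(-4)), 17)]
248 [(190, (np.int64(-46), np.int64(-34), np.int64(-10)), 17), (198, (np.int64(-36), np.int64(-32), np.int64(-4)), 17), (203, (np.int64(-24), np.int64(-32), np.int64(3)), 100), (318, (np.int64(-34), np.int64(32), np.int64(-3)), 18)]
0.2376869318145276 [0.238 0.239 0.24  0.241 0.242 0.242 0.242 0.243 0.244 0.244 0.248 0.248
 0.249 0.249 0.25  0.251 0.253 0.254 0.259 0.299] [0.27288646 0.52965467]
```

Run:
```python
from h import *
c,s=pickle.load(open('w1.pkl','rb'))
cv2.imwrite('pics/w1z.png',cv2.resize(c['image'][200:300,130:390],None,fx=3,fy=3,interpolation=cv2.INTER_CUBIC))
```

```text
(no output)
```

View pics/w1z.png

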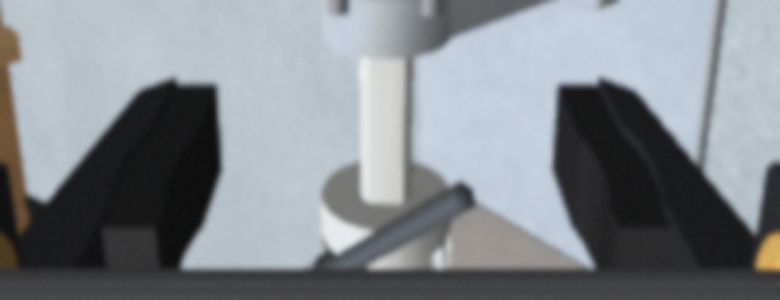

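The depth data shows that the fingertips end about 24 mm short of the reported TCP, in both the wrist and top views. The jaws only skimmed the tops of the clip walls and slipped off. I'll correct for that offset and redo the grasp.

Run:
```python
from h import *
from cell import manip,cams
OFF=.024
ph0=18.3
p,o=clip_pose(18,.16);manip.move_linear(p,.2,rot=o)
manip.set_gripper(.064,15)
p,o=clip_pose(ph0,.14-OFF);manip.move_linear(p,.2,rot=o)
p,o=clip_pose(ph0,.091-OFF);manip.move_linear(p,.1,rot=o)
print('in',manip.state()['contact_force'].round(2))
manip.set_gripper(.02,15)
s=manip.state();c=cams.capture('wrist');cv2.imwrite('pics/w8.png',c['image'])
print(s['clock'],s['gripper_width'],s['contact_force'].round(2),wall_angle(cloud(c,wristT(c,s)),c['z_map'],18))
```

```text
in [ 0.49 -0.87  0.73]
16.575 0.03569272730697247 [ 0.72 -0.41  1.83] [(-102, 394, array([-12. ,  20.6])), (-42, 2242, array([-13. ,  20.1])), (18, 3088, array([-27.6,  27.8])), (78, 1969, array([-18.1,  15.1])), (138, 360, array([-16.6,  16.5]))]
```

View pics/w8.png

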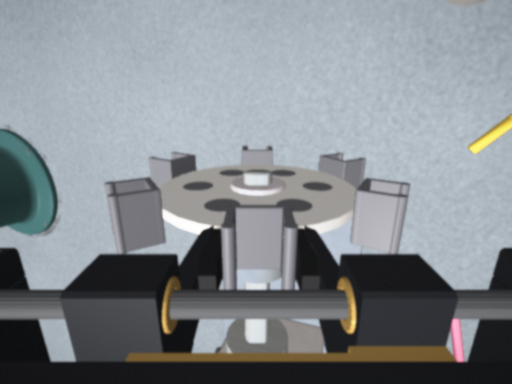

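Gripped at 35.7 mm, which matches the clip's 36 mm. Rotating to 0.

Run:
```python
from h import *
from cell import manip,cams
OFF=.024
for ph in (12,6,0):
    p,o=clip_pose(ph,.091-OFF); manip.move_linear(p,.08,rot=o)
    s=manip.state();print(ph,s['contact_force'].round(1),round(s['clock'],2),s['gripper_width'])
manip.dwell(.1);s=manip.state();print(s['tool_pos'],p,s['contact_force'].round(2))
manip.set_gripper(.06,15)
print(manip.state()['contact_force'].round(2))
p,o=clip_pose(0,.20);manip.move_linear(p,.2)
s=manip.state();c=cams.capture('wrist');cv2.imwrite('pics/w9.png',c['image']);pickle.dump((c,s),open('w9.pkl','wb'))
print(s['clock']);print(wall_angle(cloud(c,wristT(c,s)),c['z_map'],0))
```

```text
12 [-0.5 -0.1 -7.3] 16.88 0.0358959211575266
6 [ -1.6   1.8 -12.2] 17.14 0.03566441111294814
0 [  0.4   1.1 -19.1] 17.4 0.03576098373784294
[0.54539162 0.09394263 0.19967703] [0.5466 0.094  0.202 ] [  0.11   1.56 -19.95]
[-0.43  0.07 -0.53]
18.85
[(-120, 104, array([-14.3,  19.2])), (-60, 891, array([-14.5,  18.7])), (0, 679, array([-19.1,  16.9])), (60, 849, array([-20. ,  13.1])), (120, 94, array([-18.9,  13.6]))]
```

View pics/w9.png

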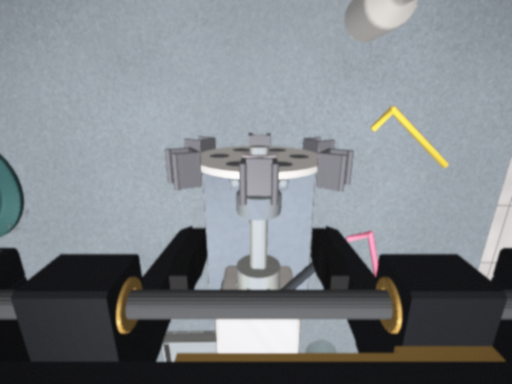

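Run:
```python
from h import *
from cell import manip,cams
p,o=key_pose(44,.27,rad=.085)
manip.move_pose(p,o)
s=manip.state();c=cams.capture('wrist');cv2.imwrite('pics/w10.png',c['image']);pickle.dump((c,s),open('w10.pkl','wb'))
print(s['clock'],s['tool_pos'],p,np.round(s['joint_pos'],2))
P=cloud(c,wristT(c,s))
l=RY.inv().apply(P-SM)
m=(c['z_map']>.02)&(P[...,2]>.19)&(P[...,2]<.225)&(np.hypot(l[...,0],l[...,1])<.16)&(c['image'].max(2)<110)
q=P[m];print(m.sum())
if m.sum()>20:
    mu=q.mean(0);_,_,vt=np.linalg.svd(q-mu);d=vt[0];d*=np.sign(d[0]);a=(q-mu)@d
    print(mu,d,np.degrees(np.arctan2(d[1],d[0]))-np.degrees(YAW),mu+d*a.min(),mu+d*a.max())
T=cams.capture('top');cv2.imwrite('pics/top1.png',cv2.resize(T['image'][130:290,190:450],None,fx=3,fy=3))
```

```text
21.0917 [ 0.6101252  -0.03561357  0.26988512] [ 0.61018094 -0.03577303  0.27      ] [-0.1   0.12  1.68  0.    1.35 -2.46]Traceback (most recent call last):
  File "<stdin>", line 8, in <module>
  File "scipy/spatial/transform/_rotation.pyx", line 2580, in scipy.spatial.transform._rotation.Rotation.apply
ValueError: Expected input of shape (3,) or (P, 3), got (384, 512, 3).
```

View pics/w10.png

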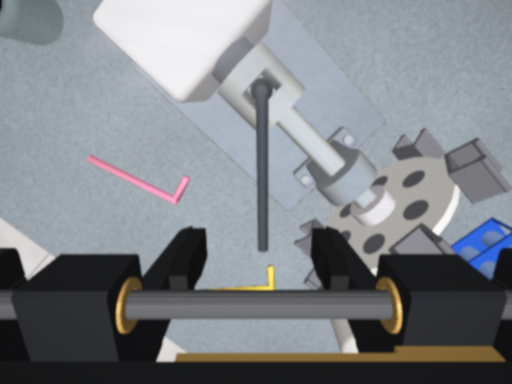

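Run:
```python
from h import *
from cell import manip,cams
H=.1605;RAD=.085
p,o=key_pose(44,H,rad=RAD)
manip.move_linear(p,.12)
print('down',manip.state()['contact_force'].round(2))
manip.set_gripper(.018,10)
s=manip.state();c=cams.capture('wrist');cv2.imwrite('pics/w11.png',c['image'])
print(s['clock'],s['gripper_width'],s['contact_force'].round(2),s['moment'].round(3))
def tang(ps,F):
    f=np.radians(ps)+YAW; return float(F@np.array([-np.sin(f),np.cos(f),0]))  # resisting force is + (ccw)
for ps in (38,32,26,20):
    p,o=key_pose(ps,H,rad=RAD);manip.move_linear(p,.12,rot=o)
    s=manip.state();print(ps,s['contact_force'].round(2),'tang',round(tang(ps,s['contact_force']),2),round(s['clock'],2))
c=cams.capture('wrist');cv2.imwrite('pics/w12.png',c['image'])
a=np.hstack([cv2.imread('pics/w11.png'),c['image']]);cv2.imwrite('pics/w1112.png',cv2.resize(a,None,fx=.78,fy=.78))
```

```text
down [ 0.89 -0.76 -0.66]
22.9583 0.01793569936390046 [0.11 0.02 0.23] [ 0.028 -0.021  0.076]
38 [-0.01  1.27 -0.16] tang 1.0 23.27
32 [-0.72 -0.47 -0.03] tang -0.0 23.52
26 [-0.3   0.61  0.08] tang 0.68 23.78
20 [ 0.38  0.02 -0.14] tang -0.11 24.04
```

View pics/w1112.png

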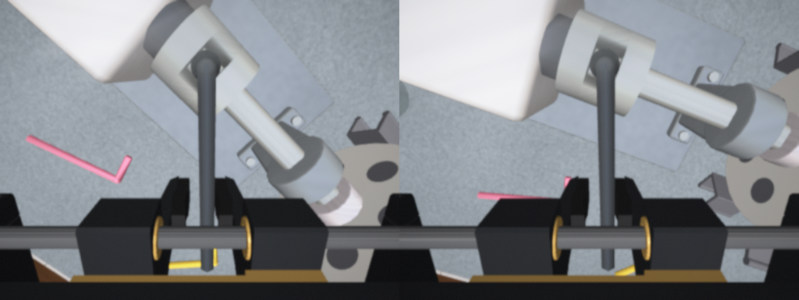

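```bash
cat >> h.py <<'E'
def tang(ps,F):
    f=np.radians(ps)+YAW; return float(F@np.array([-np.sin(f),np.cos(f),0]))
E
python3 - <<'E'
from h import *
from cell import manip,cams
H=.1605;RAD=.085
L=[]
for ps in list(np.arange(12,-148,-8))+[-150]:
    p,o=key_pose(ps,H,rad=RAD);manip.move_linear(p,.14,rot=o)
    s=manip.state();L.append((int(ps),round(tang(ps,s['contact_force']),1),round(s['contact_force'][2],1)))
    if L[-1][1]>6: break
print(L,s['clock'],s['gripper_width'])
s=manip.state();c=cams.capture('wrist');cv2.imwrite('pics/w13.png',c['image'])
E
```

```text
[(12, 0.3, np.float64(0.7)), (4, -0.5, np.float64(-0.7)), (-4, 0.7, np.float64(0.2)), (-12, 0.2, np.float64(0.3)), (-20, -0.5, np.float64(-0.1)), (-28, 0.5, np.float64(0.2)), (-36, 0.6, np.float64(-1.0)), (-44, 0.7, np.float64(-0.3)), (-52, -0.9, np.float64(-0.0)), (-60, 0.7, np.float64(-0.1)), (-68, 0.4, np.float64(-0.2)), (-76, 0.1, np.float64(0.4)), (-84, 0.3, np.float64(-0.6)), (-92, 1.0, np.float64(0.3)), (-100, 0.7, np.float64(-0.3)), (-108, 0.0, np.float64(-0.5)), (-116, 0.0, np.float64(0.3)), (-124, -0.8, np.float64(-0.0)), (-132, 0.3, np.float64(-0.8)), (-140, 0.6, np.float64(-0.9)), (-150, -0.0, np.float64(-0.3))] 30.25 0.017854683521052045
```

View pics/w13.png

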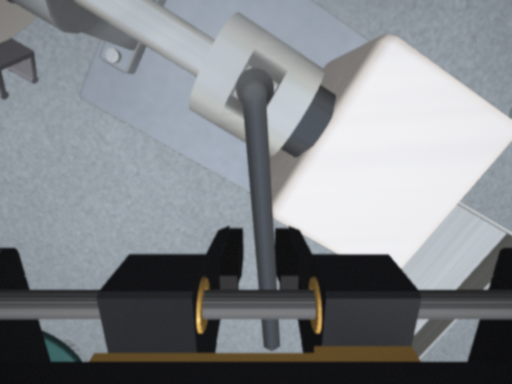

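Run:
```python
from h import *
from cell import manip,cams
H=.1605;RAD=.085
L=[]
ps=-150
while ps>-180:
    ps-=(4 if ps>-160 else 1.5)
    p,o=key_pose(ps,H,rad=RAD);manip.move_linear(p,.10,rot=o)
    f=[]
    for k in range(5): manip.dwell(.02);s=manip.state();f.append(s['contact_force'])
    F=np.mean(f,0);t=tang(ps,F);L.append((ps,round(t,1),F.round(1).tolist(),round(s['moment'][2],2)))
    if t>4.2 : break
for l in L: print(l)
print(s['clock'],s['gripper_width'])
c=cams.capture('wrist');cv2.imwrite('pics/w14.png',c['image']);pickle.dump((c,s),open('w14.pkl','wb'))
```

```text
(-154, 0.5, [-0.1, -0.6, 0.0], np.float64(0.01))
(-158, 0.2, [-0.5, -0.4, -0.1], np.float64(-0.0))
(-162, 0.5, [-0.1, -0.5, 0.2], np.float64(0.05))
(-163.5, 0.4, [-0.8, -0.6, -0.0], np.float64(0.01))
(-165.0, 0.5, [-0.5, -0.7, 0.4], np.float64(0.01))
(-166.5, 0.8, [-0.0, -0.9, -0.1], np.float64(0.02))
(-168.0, 1.3, [-0.3, -1.4, 0.4], np.float64(-0.01))
(-169.5, 0.5, [-0.3, -0.6, 0.1], np.float64(-0.01))
(-171.0, 0.6, [-0.7, -0.8, 0.3], np.float64(0.02))
(-172.5, 1.1, [-0.5, -1.1, -0.1], np.float64(0.02))
(-174.0, 1.8, [-0.8, -1.9, 0.2], np.float64(0.11))
(-175.5, 3.1, [-0.7, -3.2, 0.1], np.float64(0.04))
(-177.0, 3.3, [-1.0, -3.4, 0.5], np.float64(0.03))
(-178.5, 3.8, [-1.6, -3.9, 1.3], np.float64(0.01))
(-180.0, 5.2, [-1.5, -5.2, 1.1], np.float64(0.03))
35.3 0.01811055188119778
```

View pics/w14.png

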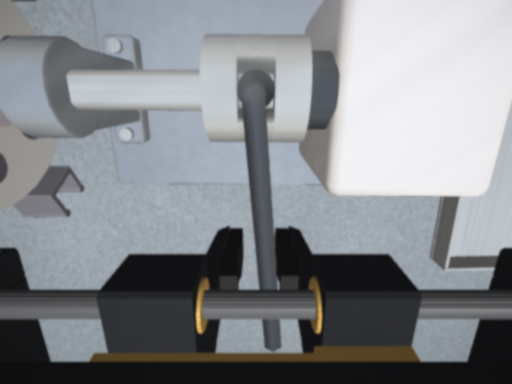

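```bash
cat >> h.py <<'E'
def keyfit(P,img,zm,zlo=.185,zhi=.225):
    d=np.hypot(P[...,0]-SM[0],P[...,1]-SM[1])
    m=(zm>.02)&(P[...,2]>zlo)&(P[...,2]<zhi)&(d<.16)&(d>.005)&(img.max(2)<110)
    n,lab,st,_=cv2.connectedComponentsWithStats(m.astype(np.uint8)); k=1+np.argmax(st[1:,4]); m=lab==k
    q=P[m];mu=q.mean(0);_,_,vt=np.linalg.svd(q-mu);v=vt[0]
    if v@(mu-SM)<0: v=-v
    a=(q-mu)@v
    return m.sum(),np.degrees(np.arctan2(v[1],v[0]))-np.degrees(YAW),v.round(3),(mu+v*a.min()).round(4),(mu+v*a.max()).round(4)
E
python3 - <<'E'
from h import *
from cell import manip,cams
for n in('w10','w14'):
    c,s=pickle.load(open(n+'.pkl','rb'));
    P=cloud(c,wristT(c,s))
    if n=='w14': P=P.copy(); c['z_map'][225:]=0
    print(n,keyfit(P,c['image'],c['z_map']))
c=cams.capture('top');cv2.imwrite('pics/top1.png',cv2.resize(c['image'][130:290,190:450],None,fx=3,fy=3,interpolation=cv2.INTER_CUBIC));P=cloud(c);pickle.dump(c,open('top1.pkl','wb'))
print(wall_angle(P,c['z_map'],0))
E
```

```text
w10 (np.int64(1664), np.float64(44.52190614519303), array([ 0.698,  0.713, -0.069]), array([ 0.5463, -0.0954,  0.2085]), array([0.6506, 0.0112, 0.1982]))
w14 (np.int64(2840), np.float64(-175.08436806241656), array([-0.992, -0.105, -0.068]), array([ 0.5502, -0.0923,  0.2085]), array([ 0.4845, -0.0993,  0.204 ]))
[(-60, 202, array([-16.1,  21.5])), (0, 97, array([-17.9,  17.2])), (60, 205, array([-20.3,  16.7]))]
```

View pics/top1.png

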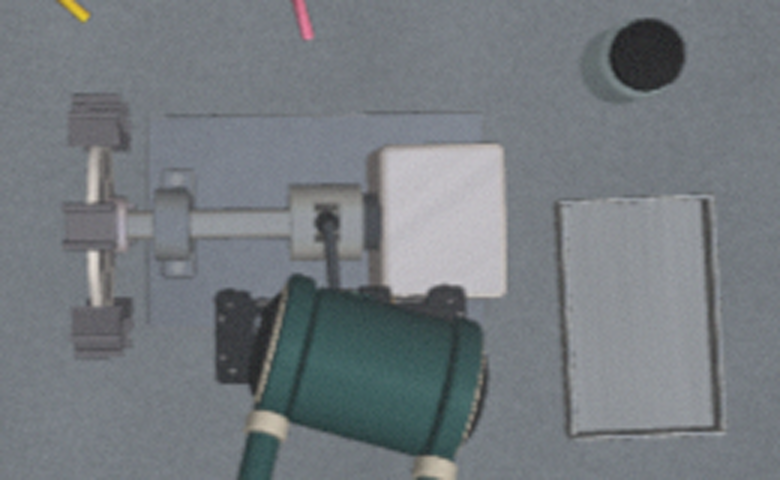

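Run:
```python
from h import *
from cell import manip,cams
H=.1605
p,o=key_pose(-177.5,H,rad=.085);manip.move_linear(p,.05,rot=o)
manip.set_gripper(.03,10)
p,o=key_pose(-175.5,H,rad=.06);manip.move_linear(p,.1,rot=o)
s=manip.state();c=cams.capture('wrist');cv2.imwrite('pics/w15.png',c['image'])
z=c['z_map'].copy();z[225:]=0
print(s['clock'],s['contact_force'].round(2),keyfit(cloud(c,wristT(c,s)),c['image'],z))
manip.set_gripper(.0,35)
s=manip.state();print(s['gripper_width'],s['contact_force'].round(2),s['moment'].round(2))
for dz in (.01,.02,.03,.06):
    q=p.copy();q[2]+=dz;manip.move_linear(q,.06)
    s=manip.state();print(dz,s['contact_force'].round(2),s['gripper_width'])
c=cams.capture('wrist');cv2.imwrite('pics/w16.png',c['image']);print(s['clock'])
c2=cams.capture('scene');cv2.imwrite('pics/s16.png',cv2.resize(c2['image'][100:330,90:350],None,fx=2.5,fy=2.5,interpolation=cv2.INTER_CUBIC))
```

```text
36.4333 [-0.57  0.21  0.44] (np.int64(1576), np.float64(-165.44247220707365), array([-0.963, -0.27 ,  0.   ]), array([ 0.5512, -0.0913,  0.2067]), array([ 0.5108, -0.1027,  0.2068]))
0.009341552094873024 [-4.28 -3.    2.78] [-0.5   0.81  0.18]
0.01 [  8.77   0.05 -11.03] 0.008945406540911928
0.02 [ 17.32   0.48 -21.28] 0.00902388708312818
0.03 [ 19.48   1.39 -26.19] 0.009383669785419574
0.06 [ 19.75   1.26 -34.96] 0.009341512816561625
38.5333
```

View pics/w16.png

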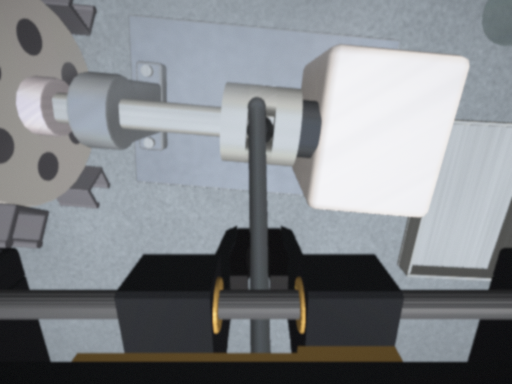

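View pics/s16.png

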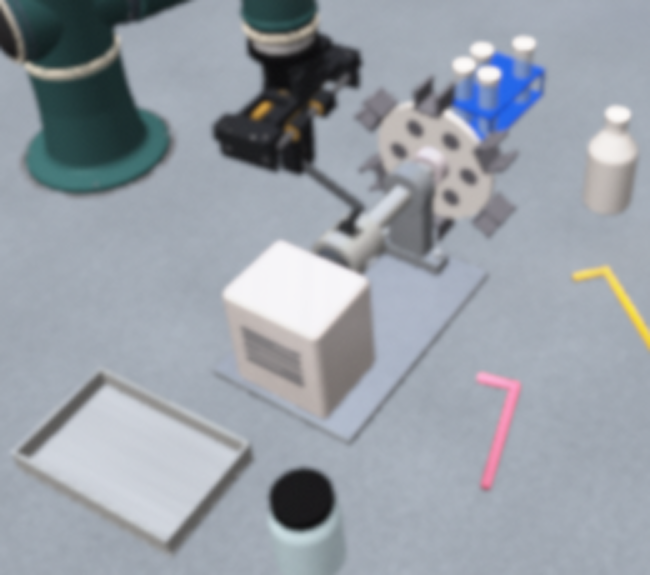

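The lift is binding: the key pitches in the pads and wedges in the socket, and my yaw was about 10° off after it relaxed. I'll go back down, release it, and regrip aligned and close to the bend.

Run:
```python
from h import *
from cell import manip,cams
H=.1605
p,o=key_pose(-175.5,H,rad=.06);
manip.move_linear(p,.1)
print(manip.state()['contact_force'].round(1))
manip.set_gripper(.04,10)
p,o=key_pose(-168,H,rad=.075);manip.move_linear(p,.1,rot=o)
s=manip.state();c=cams.capture('wrist');cv2.imwrite('pics/w17.png',c['image']);pickle.dump((c,s),open('w17.pkl','wb'))
z=c['z_map'].copy();z[225:]=0
print(s['clock'],s['contact_force'].round(2),keyfit(cloud(c,wristT(c,s)),c['image'],z))
```

```text
[-22.7  -4.3  14.6]
40.325 [-0.11 -0.09  0.97] (np.int64(2314), np.float64(-167.71834654242494), array([-0.97 , -0.231, -0.082]), array([ 0.5487, -0.0923,  0.2083]), array([ 0.4952, -0.105 ,  0.2038]))
```

View pics/w17.png

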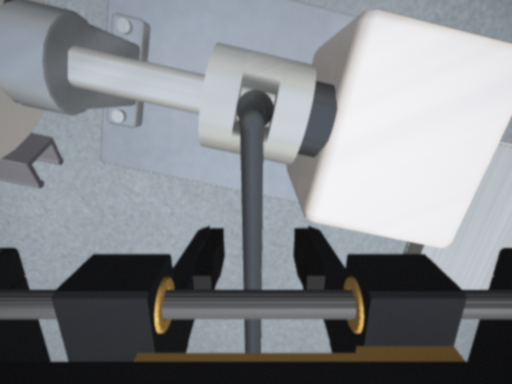

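Run:
```python
from h import *
from cell import manip,cams
H=.1605
_,o=key_pose(-168,H)
p=np.array([.529,-.0975,H])
manip.move_linear(p,.1,rot=o)
print(manip.state()['contact_force'].round(2))
manip.set_gripper(.0,45)
s=manip.state();print(s['gripper_width'],s['contact_force'].round(2),s['moment'].round(2))
for dz in (.006,.012,.018,.024):
    q=p.copy();q[2]+=dz;manip.move_linear(q,.06)
    s=manip.state();print(dz,s['contact_force'].round(2),s['gripper_width'])
    if s['contact_force'][2]<-25: break
c=cams.capture('wrist');cv2.imwrite('pics/w18.png',c['image']);print(s['clock'])
```

```text
[-0.21 -0.53  0.34]
0.008743163982596404 [ 0.05 -0.57  0.17] [-0.18  0.22 -0.01]
0.006 [-0.9  -1.88 -2.41] 0.009229522964895853
0.012 [-2.8  -1.52  0.02] 0.008433968036350823
0.018 [-0.01  0.05 -1.03] 0.008719837798222935
0.024 [-0.24  0.45 -1.46] 0.009286759075789477
42.65
```

View pics/w18.png

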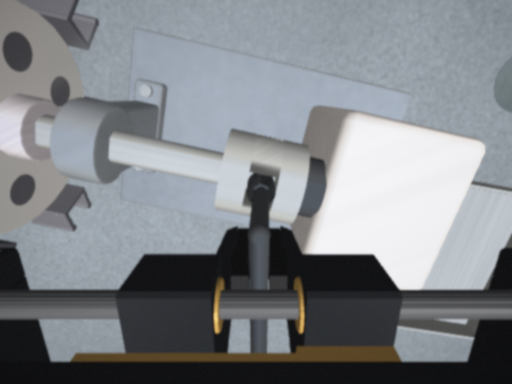

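```bash
cat >> h.py <<'E'
TR=np.array([.462,-.3935,0]);TY=np.radians(2.95)
def tray_pose(gx,gy,gz,roll_deg):
    "grasp point (real, 43 mm behind TCP) at tray coords gx,gy, height gz; long arm to tray -x; tool leans to -y by roll"
    r=np.radians(roll_deg); L=np.array([-1.,0,0]);X=np.array([0,np.sin(r),-np.cos(r)]);Y=np.cross(L,X)
    Rt=R.from_euler('z',TY);M=Rt.as_matrix()@np.c_[X,Y,L]
    g=TR+Rt.apply([gx,gy,0]);g[2]=gz
    return g+M[:,0]*.043,R.from_matrix(M).as_rotvec()
E
python3 - <<'E'
from h import *
from cell import manip,cams,inverse_kinematics as ik
p,o=tray_pose(.05,.02,.15,22); print(p,ik(p,o))
s=manip.state();q=s['tool_pos'].copy();q[2]=.27
manip.move_linear(q,.2)
p1,_=tray_pose(.05,.02,.30,0);_,o1=tray_pose(.05,.02,.3,0)
print(ik(p1,o1))
manip.move_linear(p1,.25,rot=o1)
p,o=tray_pose(.05,.02,.14,22);manip.move_linear(p,.2,rot=o)
s=manip.state();c=cams.capture('wrist');cv2.imwrite('pics/w19.png',c['image']);pickle.dump((c,s),open('w19.pkl','wb'));print(s['clock'],s['contact_force'].round(2),s['gripper_width'])
c2=cams.capture('scene');cv2.imwrite('pics/s19.png',cv2.resize(c2['image'][180:330,60:260],None,fx=3.5,fy=3.5,interpolation=cv2.INTER_CUBIC))
E
```

```text
[ 0.51007546 -0.35486654  0.11013109] [-0.7943405   0.43242314  1.63185845  0.25591268  1.37733167  0.63738554]
[-0.66745852  0.15972186  1.65246096  0.          1.32940984  0.85185059]
45.4667 [ 0.34 -0.52 -0.97] 0.008638018639131894
```

View pics/w19.png

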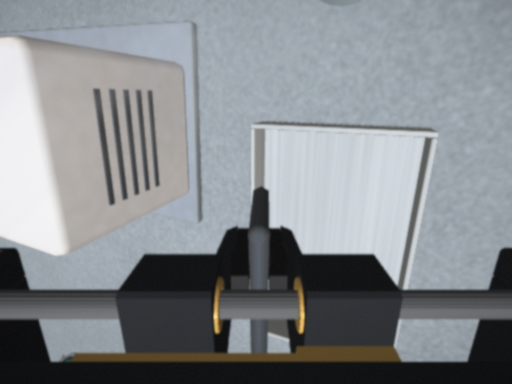

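View pics/s19.png

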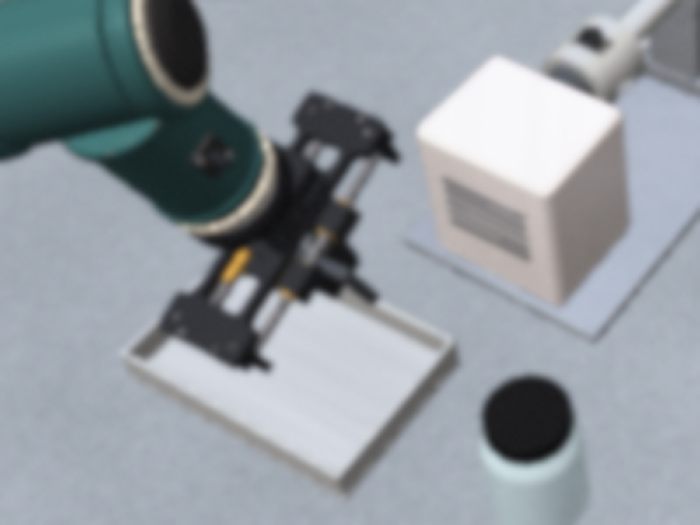

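Run:
```python
from h import *
c,s=pickle.load(open('w19.pkl','rb'));P=cloud(c,wristT(c,s));Q=cloud(c,c['T_tool_cam'])
for v in range(184,256,6): print(v,(P[v,260]*1000).round(0),(Q[v,260]*1000).round(0),c['image'][v,260])
cv2.imwrite('pics/w19z.png',cv2.resize(c['image'][170:270,190:350],None,fx=5,fy=5,interpolation=cv2.INTER_CUBIC))
```

```text
184 [ 509. -322.   16.] [91.  1.  0.] [131 134 133]
190 [ 537. -356.  107.] [ -6.   0. -26.] [42 42 40]
196 [ 536. -359.  114.] [-14.   0. -25.] [41 40 39]
202 [ 536. -362.  122.] [-22.   0. -24.] [40 37 37]
208 [ 535. -364.  128.] [-28.   0. -23.] [41 39 38]
214 [ 535. -367.  135.] [-36.  -0. -23.] [40 38 37]
220 [ 533. -369.  139.] [-41.  -0. -22.] [42 40 39]
226 [ 533. -371.  144.] [-46.  -0. -21.] [55 54 51]
232 [ 531. -372.  146.] [-49.  -0. -19.] [90 87 83]
238 [ 528. -372.  147.] [-49.  -0. -16.] [102  93  87]
244 [ 524. -372.  146.] [-48.  -0. -13.] [102  93  87]
250 [ 521. -372.  146.] [-48.  -0.  -9.] [102  94  88]
```

View pics/w19z.png

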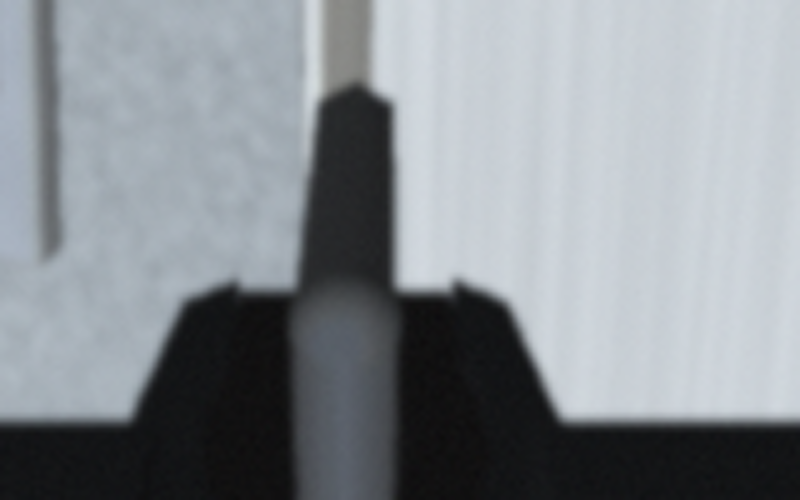

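Run:
```python
from h import *
from cell import manip,cams
p,o=tray_pose(.05,.02,.058,22);manip.move_linear(p,.15,rot=o)
manip.dwell(.1);b=manip.state()['contact_force'][2]
gz=.058
while gz>.044:
    gz-=.0015;p,o=tray_pose(.05,.02,gz,22);manip.move_linear(p,.05)
    f=np.mean([manip.state()['contact_force'][2] for _ in range(1)]);
    print(round(gz,4),round(f-b,2))
    if f-b>3: break
manip.set_gripper(.03,10)
s=manip.state();c=cams.capture('wrist');cv2.imwrite('pics/w20.png',c['image']);print(s['clock'],s['contact_force'].round(2))
```

```text
0.0565 -2.13
0.055 -1.24
0.0535 -1.74
0.052 -0.83
0.0505 -0.69
0.049 -1.27
0.0475 -0.51
0.046 1.17
0.0445 5.82
49.1167 [ 0.23 -0.48  0.17]
```

View pics/w20.png

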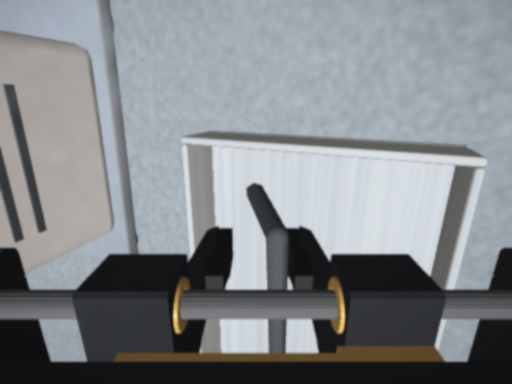

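Run:
```python
from h import *
from cell import manip,cams
manip.set_gripper(.062,10)
print(manip.state()['contact_force'].round(2))
p,o=tray_pose(.05,.008,.054,22);manip.move_linear(p,.06)
print(manip.state()['contact_force'].round(2))
p,o=tray_pose(.05,.0,.075,22);manip.move_linear(p,.06)
p,o=tray_pose(.05,-.03,.16,22);manip.move_linear(p,.15)
s=manip.state();c=cams.capture('wrist');cv2.imwrite('pics/w21.png',c['image']);print(s['clock'],s['contact_force'].round(2))
```

```text
[-0.45 -0.07  0.4 ]
[-0.73  0.24  0.14]
51.4833 [-0.96  0.74  0.11]
```

View pics/w21.png

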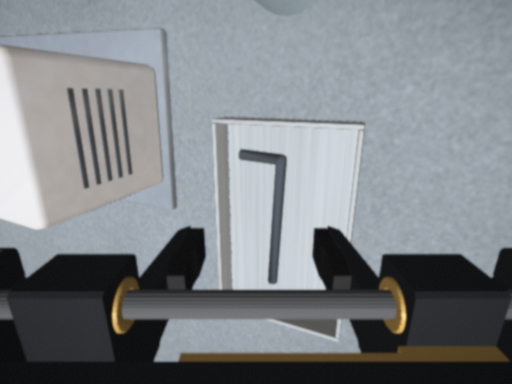

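Run:
```python
from h import *
from cell import manip,cams
p,o=tray_pose(.0,-.05,.36,0);manip.move_linear(p,.25,rot=o)
j=manip.state()['joint_pos'].copy(); j[0]=-1.3; manip.set_joints(j)
c=cams.capture('top');cv2.imwrite('pics/top2.png',cv2.resize(c['image'],None,fx=1.5,fy=1.5,interpolation=cv2.INTER_CUBIC));P=cloud(c);pickle.dump(c,open('top2.pkl','wb'))
print(manip.state()['clock'],wall_angle(P,c['z_map'],0))
c0=pickle.load(open('top0.pkl','rb'));P0=cloud(c0)
for n,(x0,x1,y0,y1) in dict(rack=(80,160,208,262),bottle=(130,175,122,168),jar=(380,425,128,172)).items():
    for PP in (P0,P):
        q=PP[y0:y1,x0:x1].reshape(-1,3);q=q[(q[:,2]>.03)&(q[:,2]<.3)];print(n,len(q),q.mean(0).round(4))
q=P[195:280,375:435]; im=c['image'][195:280,375:435]; m=(im.max(2)<75); print('key',q[m].min(0).round(3),q[m].max(0).round(3),np.median(q[m][:,2]))
Z=P[...,2]
for v in range(199,210):
    s=slice(257,284); q=P[v,s]; dx=q[:,0]-(0.5490-0.0195*(q[:,1]+0.03)); g=(q[:,2]<.2)
    print((np.median(dx[g])*1000).round(1),(np.median(q[g,2])*1000).round(1),end='; ')
```

```text
53.7667 [(-60, 201, array([-15.6,  21.1])), (0, 99, array([-17.9,  17.1])), (60, 209, array([-20.7,  16.5]))]
rack 1918 [0.4636 0.3889 0.0657]
rack 1922 [0.4635 0.3889 0.0658]
bottle 612 [0.703  0.2791 0.105 ]
bottle 610 [0.7032 0.279  0.1055]
jar 716 [ 0.6918 -0.3711  0.0966]
jar 717 [ 0.6918 -0.3711  0.0968]
key [ 0.355 -0.465  0.005] [ 0.564 -0.029  1.373] 0.013321779004598078
12.8 18.6; 10.0 142.8; 7.4 144.4; 4.9 145.0; 2.4 143.7; -0.2 145.6; -2.7 144.0; -5.3 144.0; -7.8 144.5; -10.4 141.5; -15.2 16.7;
```

View pics/top2.png

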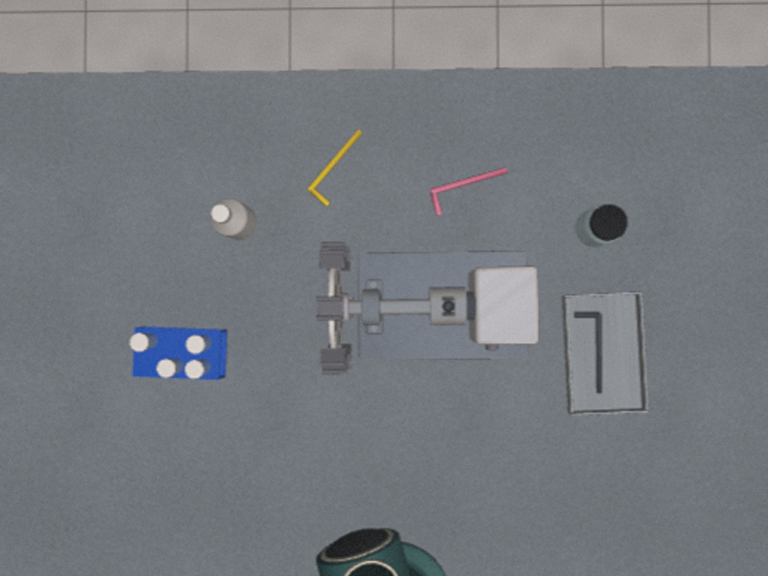

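Run:
```python
from cell import order,manip
order.close_job();print(manip.state()['clock'])
```

```text
the job is handed in; nothing more can be done
the job is handed in; nothing more can be done
```

I did the three steps in order and handed the job in at about 54 s. The carousel's flat faces up, the setscrew is tightened, and the key lies in the tray.

**Final checks**
- **Flat:** in the last top view the uppermost clip is centred within 0.4 mm (about 0.2°). The top of the shaft measures level at 144–145 mm across the flat, where 145 mm is expected.
- **Setscrew:** I did not measure the screw's angle directly.
    - The push on the key rose steadily to 5.2 N at 85 mm, about 0.44 N m.
    - The key had turned about 220° under that load and sat at 210–212° once released. The stop is at 208.6°, and the key has about 5° of play.
- **Key and bystanders:** the black key lies flat inside the tray. The rack, bottle and jar moved by no more than about 0.5 mm, which is camera noise.

**What went wrong or disagreed**
- **Finger length:** the fingertips end about 24 mm short of the reported TCP, in both the wrist and top views. My first grip on the clip slipped off because of this and left the carousel part-way round. I corrected for the offset and regripped, and the clip then measured 35.7 mm.
- **Carousel turn:** the wrist force reached about 20 N as the carousel came round.
- **Key removal:** the first pull jammed in the socket at about 35 N down and 20 N sideways. I lowered the key, released it and regripped it near the bend, and it then came out freely.

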